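# Trip the tray latch of the seed-meter case with the release rod

### The arm

A 6-joint arm with a two-finger parallel gripper is mounted at the origin on the work surface. World frame = base frame: x ahead of the robot, y to its left, z up, the work surface at z = 0. Lengths are in m, angles in rad, forces in N, time in s.
With the tool pointing down it reaches from about 0.3 to 0.775 m from the base axis. Payload 14.6 kg.
Tool frame: the origin (TCP) lies midway between the tips of the shut fingers; the grasp point (between the pads) lies 19 mm behind it (ctrl.grip_depth is the z of the grasp point in the tool frame, in m); z points along the fingers, y is the line along which they close (so a half turn about z gives the same grasp; the last joint's range is limited). The gripper opens to 94 mm and grips with 3 to 60 N. Pads are 16 mm wide; open, the fingers measure 119 mm over their backs; the gripper's body (75 mm by 177 mm) begins 78 mm behind the grasp point.
Start: joints at [-0.067, 0.3, 1.521, -0, 1.321, -0.067], TCP at [0.55, -0, 0.205] pointing down, gripper open.
Joint ranges: [-3.03, 3.03], [-0.79, 2.21], [0.23, 2.52], [-1.04, 4.18], [0, 3.07], [-2.55, 2.55]. Speed limits (rad/s): [2.22, 2.22, 2.57, 3.14, 3.14, 3.14].

### API

Orientations are given as [roll, pitch, yaw] about the fixed x, y, z axes, in that order (R = Rz(yaw) Ry(pitch) Rx(roll)).
In Python, from station import ctrl gives the robot as it stands. The module is installed in compiled form; this text tells all that it offers.
- The arm moves only by the tool carry_out, never from a script. Its argument "commands" is a list of rows, each a list of 3 entries, a list of its own where there are three numbers: the closure, from 0 (fully open) to 1 (shut), then the shift along the tool's x, y, z in mm, then the turn, a rotation vector about the tool's x, y, z in rad. In form: [[gripper, [tx, ty, tz], [wx, wy, wz]], ...]. A call has 1 to 10 rows; each row shifts and turns the commanded pose from where the row before left it, along the tool's axes as they then stand; what a row does not reach is not made up. A row lasts 1/8 s, in which the tool goes at most 62.5 mm and 10.7 degrees, less where a joint would pass 70% of its speed; a pose out of reach is approached as far as the arm can. A call with a gripper value outside its range is refused whole. The fingers move at their own pace and stop on an object; "squeeze" is the grip in N (left out, the last holds). Time passes only in rows, so rows that do not move let the fingers close. It gives the time, the measured TCP pose, the force, the opening and the grip force at its end, in the units of the state.
- ctrl.get_obs(): the state, without advancing time (a new reading comes with each control period).
- ctrl.camera(name): name is "scene" or "side" or "wrist"; returns a dict with "img" (400x640x3 uint8, blue, green, red), "camera_matrix" (3x3 intrinsics, pixels), "rvec" (rotation vector, rad) and "tvec" (3), from world to camera coordinates, as OpenCV has them. Camera axes: x right, y down, z forward; pixel columns grow to the right and rows downward; lengths in m; the calibration is good to about 2 mm. A picture is of the moment at which its call begins. There is no depth.
- ctrl.hand_in(): hands the job in; it is judged then, once.
Trained networks look in the newest picture that a camera, given by its name, has taken for a name from the list of things; names that differ only in an ending like _2 or _b are one class to them, and where a whole thing is asked for, a point or a joint stands for the part that bears it (a point fixed in the world has none). Each returns a list of dicts, best first, with "score" (0 to 1); they miss things now and then, are a little off and sometimes report something else, mostly with a low value. They report only what shows in the picture. A call takes as long as a camera call. They do not tell look-alikes from the thing itself.
- ctrl.outline_of(thing, camera): "region" (400x640 bool, what is visible of it).
- ctrl.place_of(thing, camera): "at" ([x, y, z] in m, in world coordinates, good to about 4 mm: a listed point, or the origin of a listed thing).
The state is a dict: "time_s": time; "qpos": joint angles; "joint_vel": joint speeds; "tau": joint torques, N m; "ee_pos": TCP position; "eef_rot": TCP orientation; "force": force on the tool from outside, world axes, zero at the start; "moment": the same for the moment, N m; "grip_width": finger opening in m; "grip_force": force on a finger pad.
Only numpy, scipy, OpenCV 4.12 (cv2) and the standard library are available. Lean on these libraries where they do the work, as an engineer would, in place of code of your own. Each camera call takes 0.05 s, during which the arm holds its last target. There are 200 camera calls.

### The job

The tray in the low black case is held shut by a hidden spring latch. Take the long thin release rod from the plywood tool rack, push it straight down through the round hole in the top of the case until the tray springs out, then put the rod back in the rack slot it came from, upright and fully seated, leaving the tray open.

Things in the scene. Friction and masses are not known exactly. Their poses are not given: they have to be found in the camera images.
- release_rod: Release rod, 120 g: steel shank 8 mm in diameter with rounded tip, below a steel washer (42 mm diameter, 5 mm thick), below a plain cylindrical wooden grip 24 mm in diameter with a flat top. Origin: centre of the washer's underside; z up along the grip. Grip from z = 5 to 61 mm, shank from 0 down to -90 mm. It starts upright in one of the rack's slots, washer resting on the rack's board.
- rack: Fixed plywood tool rack, open at the sides; origin under its middle. Top board 75 by 250 by 10 mm, its top at z = 120 mm; three round 24 mm slots along y at y = -75, 0, 75 mm, in any order holding the release rod, a stub punch (fat round handle, 38 mm) and a T-key (crossbar handle), both 40 mm tall above the board, with 40 mm shanks, too short for the latch.
- access_hole (a point): Mouth centre of the only round hole (24 mm, in a 6 mm plate) in the flat top, 110 mm high, of the fixed black case (200 by 240 mm), near its edge at the robot's right; z up. 55 mm below it is the latch plate, 44 by 42 mm, sprung: 2.4 N at first, 6.4 N at its stop 20 mm down. The tray is freed when the rod's tip is about 65 mm below the mouth; at the stop the washer is still 15 mm above the case.
- tray (a joint): Steel tray in the case's face towards the robot, no handle: 0 = shut and latched, grows in m as it comes out, 0.07 = fully out. Once freed its own spring drives it out in about half a second and it stays out, also after the rod is withdrawn.
There are look-alikes about, which are no part of the job. What is shaped like the release_rod but white or yellow is not meant.

How it is judged:
On the way:
1. the release rod reaches through the access hole and the tray has sprung open (horizontal distance between release_rod and access_hole below 0.03 m and z of release_rod in the frame of access_hole below 0.07 m and value of joint tray above 0.015 m).
At the end, for the whole second after the job is handed in: The tray is out by more than 50 mm, and the release rod is back in its own slot of the rack, within 20 mm of where it started, upright within 7 degrees, released and at rest (value of joint tray above 0.05 m and distance of release_rod from where it was at the start of the episode below 0.02 m and angle between release_rod's own z axis and vertical below 0.12 rad and linear speed of release_rod below 0.02 m/s); the robot touches nothing.
It also fails if it takes over 53 s, if anything falls off the work surface, if the arm or the gripper's body presses on something with over 40 N, if the wrist force passes 120 N, or if a joint passes its speed limit or range.

## Working session

There is one attempt and no reset: what is moved stays moved. The work goes in short steps, Python scripts to look and compute and a tool call to move; the robot and the scene stay as the last step left them, time stands still between calls to the robot, and variables do not carry over. Pictures are saved under pics/ and viewed, at most 10 in all, crops included, and the job is handed in when it is done.

Besides the shell and the picture viewer there is one more tool, called after "Emit:" as name(argument=value, ...), one argument or row to a line, values as JSON. carry_out: Moves the arm, as the interface text tells. Its arguments: {"type":"object","properties":{"commands":{"type":"array","items":{"type":"array"}},"squeeze":{"type":"number"}},"required":["commands"]}

```bash
mkdir -p pics; python3 - <<'E'
from station import ctrl
import cv2,numpy as np
o=ctrl.get_obs();print(o['ee_pos'],o['eef_rot'],o['grip_width'],o['time_s'],ctrl.grip_depth)
ims=[]
for c in('scene','side'):
    d=ctrl.camera(c);ims.append(d['img'])
    print(c,-cv2.Rodrigues(d['rvec'])[0].T@d['tvec'].reshape(3))
    for t in('release_rod','rack','access_hole','tray'):
        for r in ctrl.place_of(t,c):print(t,c,np.round(r['at'],3),round(r['score'],2))
    cv2.imwrite(f'pics/{c}0.png',d['img'])
E
```

```text
[ 5.49746851e-01 -5.35281911e-06  2.04877362e-01] [-3.14044465e+00 -7.01192992e-05  1.57077043e+00] 0.09351516484859745 0.0 -0.0188
scene [1.07493382 0.37233622 0.65635386]
release_rod scene [ 0.653 -0.279  0.09 ] 0.98
release_rod scene [ 0.656 -0.196  0.091] 0.97
release_rod scene [ 0.537 -0.239  0.121] 0.94
release_rod scene [ 0.421 -0.235  0.086] 0.63
release_rod scene [ 0.67  -0.112  0.086] 0.59
access_hole scene [0.51  0.094 0.109] 0.98Traceback (most recent call last):
  File "<stdin>", line 9, in <module>
ValueError: it knows: access_hole, rack, release_rod
```

```bash
python3 - <<'E'
from station import ctrl
import cv2,numpy as np
for c in('scene','side'):
    d=ctrl.camera(c)
    print(c,-cv2.Rodrigues(d['rvec'])[0].T@d['tvec'].reshape(3))
    for t in('release_rod','rack','access_hole'):
        for r in ctrl.place_of(t,c):
            p=cv2.projectPoints(np.array([r['at']]),d['rvec'],d['tvec'],d['camera_matrix'],None)[0].ravel()
            print(t,c,np.round(r['at'],3),round(r['score'],2),p.round())
    cv2.imwrite(f'pics/{c}0.png',d['img'])
E
```

```text
scene [1.07493382 0.37233622 0.65635386]
release_rod scene [ 0.655 -0.197  0.089] 0.95 [224. 200.]
release_rod scene [ 0.653 -0.277  0.089] 0.73 [199. 185.]
release_rod scene [ 0.422 -0.236  0.09 ] 0.63 [282. 146.]
release_rod scene [ 0.538 -0.239  0.122] 0.58 [247. 156.]
rack scene [ 0.541 -0.239  0.001] 0.79 [252. 197.]
access_hole scene [0.508 0.092 0.111] 0.62 [378. 211.]
side [ 0.48913624 -0.65460968  0.76174477]
release_rod side [ 0.653 -0.199  0.094] 0.91 [389. 255.]
release_rod side [ 0.539 -0.238  0.116] 0.74 [331. 270.]
release_rod side [ 0.655 -0.278  0.092] 0.72 [398. 292.]
release_rod side [ 0.418 -0.23   0.093] 0.59 [264. 277.]
rack side [ 0.538 -0.24   0.004] 0.95 [329. 302.]
access_hole side [0.509 0.095 0.108] 0.71 [305. 151.]
```

View pics/scene0.png

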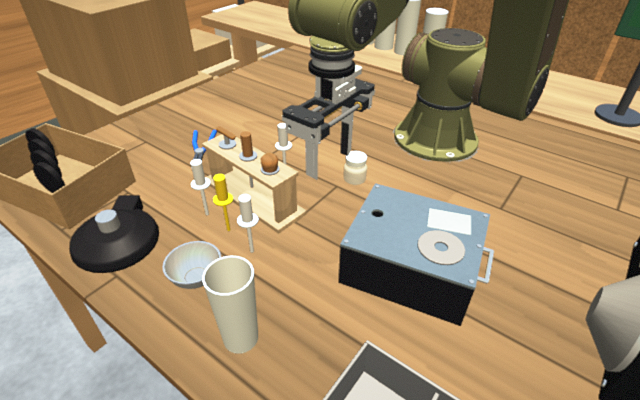

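View pics/side0.png

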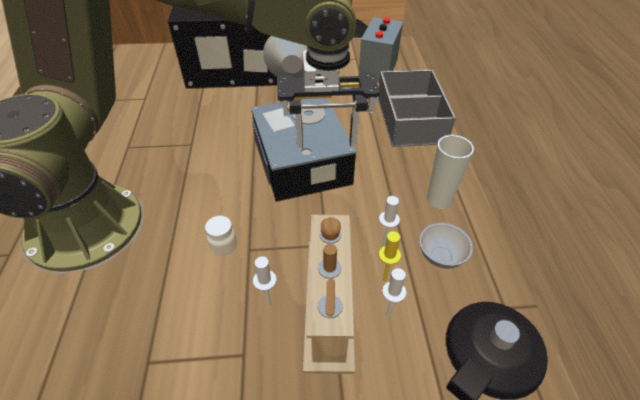

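The copper-brown handled rod is in the rack's middle slot (scene px 247,145; side px 330,260). The white and yellow rods standing outside the rack are decoys. The case hole is at scene px (377,212). I'll move over the rod; the tool already closes along world x.

Emit:
carry_out(
  commands=[
    [0,[0,0,-40],[0,0,0]],
    [0,[-20,0,-30],[0,0,0]],
    [0,[-40,-2,0],[0,0,0]],
    [0,[-40,-2,0],[0,0,0]],
    [0,[-40,-2,0],[0,0,0]],
    [0,[-40,-2,0],[0,0,0]],
    [0,[-40,-2,0],[0,0,0]],
    [0,[-19,-1,0],[0,0,0]],
    [0,[0,0,0],[0,0,0]],
    [0,[0,0,0],[0,0,0]],
  ],
  squeeze=30,
)

```text
time_s: 1.85
ee_pos: [0.5392, -0.2378, 0.2755]
eef_rot: [3.142, -0.0, 1.572]
force: [-0.1, 0.8, 0.4]
grip_width: 0.0939
grip_force: 0.0
```

```bash
python3 - <<'E'
from station import ctrl
import cv2,numpy as np
o=ctrl.get_obs();print(o['ee_pos'],o['eef_rot'],o['time_s'])
for c in('wrist','scene','side'):
    d=ctrl.camera(c)
    for t in('release_rod','rack'):
        for r in ctrl.place_of(t,c):
            p=cv2.projectPoints(np.array([r['at']]),d['rvec'],d['tvec'],d['camera_matrix'],None)[0].ravel()
            print(t,c,np.round(r['at'],4),round(r['score'],2),p.round())
    if c=='wrist':cv2.imwrite('pics/w1.png',d['img'])
E
```

```text
[ 0.53922505 -0.23783464  0.27551597] [ 3.14153547e+00 -1.98955015e-04  1.57171373e+00] 1.85
release_rod wrist [ 0.4211 -0.2317  0.0907] 0.89 [228. 183.]
release_rod wrist [ 0.5392 -0.2397  0.1193] 0.81 [319. 194.]
release_rod wrist [ 0.6558 -0.196   0.0883] 0.74 [411. 155.]
release_rod wrist [ 0.6756 -0.1028  0.0928] 0.64 [436.  75.]
release_rod wrist [ 0.65   -0.2782  0.0912] 0.59 [402. 217.]
rack wrist [ 0.5359 -0.238   0.0012] 0.87 [317. 176.]
release_rod scene [ 0.6531 -0.2757  0.0866] 0.94 [200. 187.]
release_rod scene [ 0.5368 -0.2388  0.1191] 0.92 [248. 157.]
release_rod scene [ 0.655  -0.1963  0.0899] 0.91 [224. 200.]
release_rod scene [ 0.6733 -0.1102  0.0845] 0.82 [247. 223.]
release_rod scene [ 0.4208 -0.2359  0.0899] 0.65 [283. 146.]
release_rod side [ 0.4196 -0.2319  0.0915] 0.98 [265. 279.]
release_rod side [ 0.6529 -0.1968  0.0908] 0.97 [388. 255.]
release_rod side [ 0.6533 -0.272   0.0919] 0.76 [396. 289.]
release_rod side [ 0.5349 -0.2404  0.1194] 0.7 [329. 270.]
rack side [ 0.5364 -0.2383  0.0012] 0.73 [329. 302.]
```

View pics/w1.png

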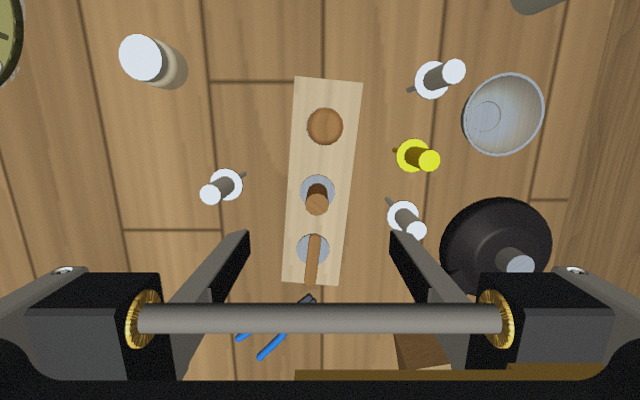

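The wrist view confirms the picture: the brown rod is in the middle slot (px 317,195), with the ball punch at (324,126) and the T-key at (313,255). It sits under the tool to within 2 mm, so I'll descend and grip.

Emit:
carry_out(
  commands=[
    [0,[-1,-1,30],[0,0,0]],
    [0,[-1,0,30],[0,0,0]],
    [0,[0,0,30],[0,0,0]],
    [0,[0,0,30],[0,0,0]],
    [0,[0,0,20],[0,0,0]],
    [0,[0,0,0],[0,0,0]],
    [0.9,[0,0,0],[0,0,0]],
    [0.9,[0,0,0],[0,0,0]],
    [0.9,[0,0,0],[0,0,0]],
    [0.9,[0,0,0],[0,0,0]],
  ],
  squeeze=30,
)

```text
time_s: 3.55
ee_pos: [0.5381, -0.2411, 0.1357]
eef_rot: [3.141, 0.0, 1.571]
force: [-0.4, 0.1, -0.5]
grip_width: 0.0575
grip_force: 0.0
```

Emit:
carry_out(
  commands=[
    [0.9,[0,0,0],[0,0,0]],
    [0.9,[0,0,0],[0,0,0]],
    [0.9,[0,0,0],[0,0,0]],
  ],
)

```text
time_s: 3.92
ee_pos: [0.538, -0.241, 0.1354]
eef_rot: [-3.142, -0.0, 1.571]
force: [-0.2, 0.1, -0.2]
grip_width: 0.0275
grip_force: 0.0
```

Emit:
carry_out(
  commands=[
    [0.9,[0,0,0],[0,0,0]],
    [0.9,[0,0,0],[0,0,0]],
    [0.9,[0,0,0],[0,0,0]],
  ],
)

```text
time_s: 4.3
ee_pos: [0.5379, -0.241, 0.1354]
eef_rot: [-3.141, -0.0, 1.571]
force: [-1.5, 0.3, 0.4]
grip_width: 0.0232
grip_force: 30.0
```

Gripped. Next, lift and carry it to above the hole.

Emit:
carry_out(
  commands=[
    [0.9,[0,0,-15],[0,0,0]],
    [0.9,[0,0,-30],[0,0,0]],
    [0.9,[0,0,-40],[0,0,0]],
    [0.9,[0,0,-40],[0,0,0]],
    [0.9,[15,0,-25],[0,0,0]],
    [0.9,[35,-3,0],[0,0,0]],
    [0.9,[35,-3,0],[0,0,0]],
    [0.9,[35,-3,0],[0,0,0]],
    [0.9,[35,-3,0],[0,0,0]],
    [0.9,[35,-3,0],[0,0,0]],
  ],
)

```text
time_s: 5.55
ee_pos: [0.5228, -0.0499, 0.2866]
eef_rot: [3.14, 0.0, 1.571]
force: [0.5, -0.2, -1.4]
grip_width: 0.0233
grip_force: 30.0
```

Emit:
carry_out(
  commands=[
    [0.9,[35,-3,0],[0,0,0]],
    [0.9,[35,-3,0],[0,0,0]],
    [0.9,[35,-3,0],[0,0,0]],
    [0.9,[30,-3,0],[0,0,0]],
    [0.9,[10,-2,25],[0,0,0]],
    [0.9,[0,0,25],[0,0,0]],
    [0.9,[0,0,0],[0,0,0]],
    [0.9,[0,0,0],[0,0,0]],
    [0.9,[0,0,0],[0,0,0]],
  ],
)

```text
time_s: 6.68
ee_pos: [0.5094, 0.0939, 0.2367]
eef_rot: [3.14, -0.0, 1.571]
force: [0.7, 1.3, -2.2]
grip_width: 0.0237
grip_force: 30.0
```

```bash
python3 - <<'E'
from station import ctrl
import cv2,numpy as np
o=ctrl.get_obs();print(o['ee_pos'],o['eef_rot'],o['time_s'],o['grip_width'])
ims=[]
for c in('wrist','scene','side'):
    d=ctrl.camera(c)
    for t in('release_rod','access_hole'):
        for r in ctrl.place_of(t,c):
            p=cv2.projectPoints(np.array([r['at']]),d['rvec'],d['tvec'],d['camera_matrix'],None)[0].ravel()
            if r['at'][1]>-.05:print(t,c,np.round(r['at'],4),round(r['score'],2),p.round())
    # expected rod tip
    e=o['ee_pos'];P=np.array([[e[0],e[1],e[2]-.0154],[e[0],e[1],e[2]-.1054],[.509,.0935,.11]])
    q=cv2.projectPoints(P,d['rvec'],d['tvec'],d['camera_matrix'],None)[0].reshape(-1,2);print(c,q.round(1).tolist())
    u,v=q[1].astype(int);u=np.clip(u,65,575);v=np.clip(v,90,300)
    ims.append(cv2.resize(d['img'][v-90:v+100,u-65:u+65],None,fx=2,fy=2,interpolation=cv2.INTER_CUBIC)); print(u-65,v-90)
cv2.imwrite('pics/h1.png',np.hstack(ims))
E
```

```text
[0.50939492 0.09388355 0.23670041] [ 3.13983758e+00 -1.87314237e-04  1.57051432e+00] 6.675 0.023743833217368077
release_rod wrist [0.5124 0.0942 0.2217] 0.91 [324. 235.]
access_hole wrist [0.5133 0.0937 0.1121] 0.85 [323. 199.]
wrist [[319.4, 235.6], [319.3, 203.4], [318.9, 198.7]]
254 113
release_rod scene [0.5083 0.095  0.2226] 0.7 [385. 165.]
access_hole scene [0.5129 0.0914 0.1125] 0.6 [376. 211.]
scene [[384.1, 165.9], [379.3, 203.7], [378.2, 211.7]]
314 113
release_rod side [0.5067 0.095  0.2175] 0.67 [303. 112.]
access_hole side [0.5095 0.0967 0.1085] 0.82 [305. 150.]
access_hole side [0.5091 0.0946 0.2203] 0.65 [304. 111.]
side [[303.8, 110.7], [304.9, 143.4], [305.0, 150.6]]
239 53
```

View pics/h1.png

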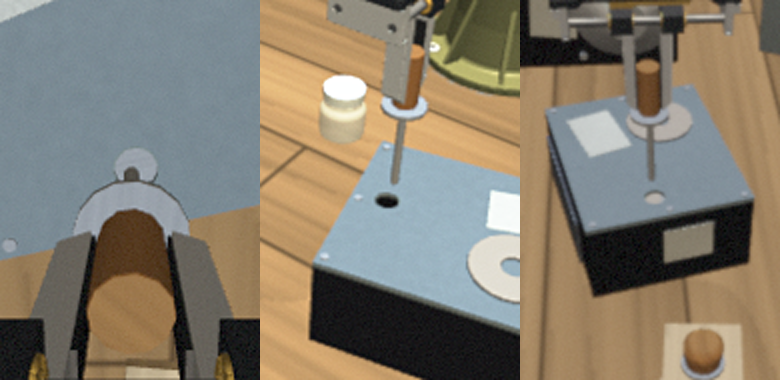

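The crop shows the rod held upright. The tip is about 3 mm short of the hole centre in +x (wrist: hole near px 322, tip 319.5; side: hole 306.5, tip 305). I'll shift 3 mm and descend.

Emit:
carry_out(
  commands=[
    [0.9,[0,3,0],[0,0,0]],
    [0.9,[0,0,10],[0,0,0]],
    [0.9,[0,0,10],[0,0,0]],
    [0.9,[0,0,10],[0,0,0]],
    [0.9,[0,0,10],[0,0,0]],
    [0.9,[0,0,10],[0,0,0]],
    [0.9,[0,0,10],[0,0,0]],
    [0.9,[0,0,0],[0,0,0]],
  ],
  squeeze=40,
)

```text
time_s: 8.12
ee_pos: [0.5117, 0.094, 0.1747]
eef_rot: [-3.14, 0.0, 1.571]
force: [0.1, -0.8, -1.6]
grip_width: 0.0234
grip_force: 40.0
```

No side contact; now push to about 70 mm deep.

Emit:
carry_out(
  commands=[
    [0.9,[0,0,8],[0,0,0]],
    [0.9,[0,0,8],[0,0,0]],
    [0.9,[0,0,6],[0,0,0]],
    [0.9,[0,0,6],[0,0,0]],
    [0.9,[0,0,4],[0,0,0]],
    [0.9,[0,0,0],[0,0,0]],
    [0.9,[0,0,0],[0,0,0]],
    [0.9,[0,0,0],[0,0,0]],
    [0.9,[0,0,0],[0,0,0]],
  ],
)

```text
time_s: 9.25
ee_pos: [0.5121, 0.094, 0.1436]
eef_rot: [3.141, -0.0, 1.571]
force: [0.6, 0.2, 3.4]
grip_width: 0.0235
grip_force: 40.0
```

```bash
python3 - <<'E'
from station import ctrl
import cv2,numpy as np
o=ctrl.get_obs();print(o['ee_pos'],o['force'])
ims=[]
for c,u,v in(('scene',250,110),('side',200,40)):
    d=ctrl.camera(c)
    for r in ctrl.place_of('release_rod',c):
        if r['at'][1]>0:print(np.round(r['at'],4),r['score'])
    ims.append(cv2.resize(d['img'][v:v+230,u:u+200],None,fx=2,fy=2))
cv2.imwrite('pics/p1.png',np.hstack(ims))
E
```

```text
[0.51206422 0.09401922 0.14358592] [0.61852983 0.24757995 3.37730472]
[0.5118 0.0942 0.1293] 0.67
[0.512  0.0948 0.124 ] 0.74
```

View pics/p1.png

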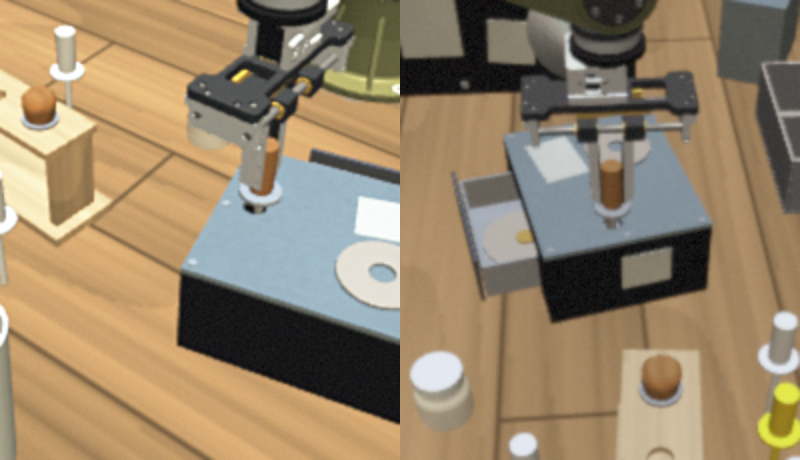

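The tray is fully out (side crop px 500,235). Withdraw and carry the rod back above its slot.

Emit:
carry_out(
  commands=[
    [0.9,[0,0,-15],[0,0,0]],
    [0.9,[0,0,-30],[0,0,0]],
    [0.9,[0,0,-40],[0,0,0]],
    [0.9,[0,0,-40],[0,0,0]],
    [0.9,[-15,0,-18],[0,0,0]],
    [0.9,[-35,3,0],[0,0,0]],
    [0.9,[-35,3,0],[0,0,0]],
    [0.9,[-35,3,0],[0,0,0]],
    [0.9,[-35,3,0],[0,0,0]],
    [0.9,[-35,3,0],[0,0,0]],
  ],
)

```text
time_s: 10.7
ee_pos: [0.5266, -0.097, 0.2869]
eef_rot: [-3.141, -0.0, 1.571]
force: [0.5, -0.6, -1.4]
grip_width: 0.0235
grip_force: 40.0
```

Emit:
carry_out(
  commands=[
    [0.9,[-35,3,0],[0,0,0]],
    [0.9,[-35,3,0],[0,0,0]],
    [0.9,[-35,3,0],[0,0,0]],
    [0.9,[-30,2,0],[0,0,0]],
    [0.9,[-10,0,20],[0,0,0]],
    [0.9,[0,0,25],[0,0,0]],
    [0.9,[0,0,0],[0,0,0]],
    [0.9,[0,0,0],[0,0,0]],
    [0.9,[0,0,0],[0,0,0]],
  ],
)

```text
time_s: 11.82
ee_pos: [0.5383, -0.241, 0.2427]
eef_rot: [3.14, 0.001, 1.571]
force: [0.0, 0.4, -0.7]
grip_width: 0.0238
grip_force: 40.0
```

```bash
python3 - <<'E'
from station import ctrl
import cv2,numpy as np
o=ctrl.get_obs();e=o['ee_pos'];print(e,o['eef_rot'],o['time_s'],o['grip_width'])
ims=[]
for c in('wrist','scene','side'):
    d=ctrl.camera(c)
    for t in('release_rod','rack'):
        for r in ctrl.place_of(t,c):
            if np.hypot(*(r['at'][:2]-e[:2]))<.06:print(t,c,np.round(r['at'],4),round(r['score'],2))
    P=np.array([[e[0],e[1],e[2]-.1054],[.538,-.24,.12]])
    q=cv2.projectPoints(P,d['rvec'],d['tvec'],d['camera_matrix'],None)[0].reshape(-1,2);print(c,q.round(1).tolist())
    u,v=q[1].astype(int);u=np.clip(u,65,575);v=np.clip(v,90,300)
    ims.append(cv2.resize(d['img'][v-90:v+100,u-65:u+65],None,fx=2,fy=2,interpolation=cv2.INTER_CUBIC)); print(u-65,v-90)
cv2.imwrite('pics/r1.png',np.hstack(ims))
E
```

```text
[ 0.53825558 -0.24097762  0.24272203] [3.14025929e+00 7.15988519e-04 1.57102054e+00] 11.825 0.02380485635361806
release_rod wrist [ 0.5414 -0.235   0.226 ] 0.84
rack wrist [ 0.5355 -0.2335  0.0013] 0.55
wrist [[319.4, 203.3], [319.1, 198.3]]
254 108
release_rod scene [ 0.5402 -0.2395  0.2278] 0.59
rack scene [ 5.399e-01 -2.392e-01  4.000e-04] 0.67
scene [[245.8, 150.0], [247.0, 156.5]]
181 66
release_rod side [ 0.5364 -0.238   0.225 ] 0.92
rack side [ 0.539  -0.2345  0.0046] 0.86
side [[331.0, 264.3], [330.6, 269.4]]
265 179
```

View pics/r1.png

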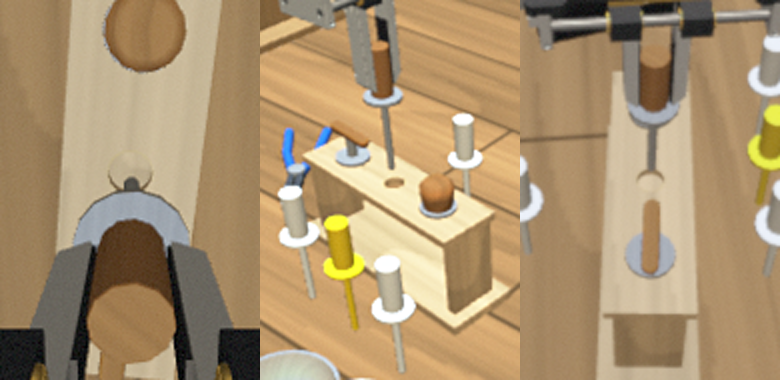

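The tip is right above the empty middle slot, which sits about 2 mm further +y (scene px 248,157). I'll nudge over and lower.

Emit:
carry_out(
  commands=[
    [0.9,[2,0,6],[0,0,0]],
    [0.9,[0,0,12],[0,0,0]],
    [0.9,[0,0,12],[0,0,0]],
    [0.9,[0,0,15],[0,0,0]],
    [0.9,[0,0,15],[0,0,0]],
    [0.9,[0,0,15],[0,0,0]],
    [0.9,[0,0,15],[0,0,0]],
    [0.9,[0,0,10],[0,0,0]],
    [0.9,[0,0,5],[0,0,0]],
    [0.9,[0,0,0],[0,0,0]],
  ],
)

```text
time_s: 13.52
ee_pos: [0.538, -0.239, 0.1364]
eef_rot: [3.142, -0.0, 1.571]
force: [0.7, -0.7, -1.3]
grip_width: 0.0237
grip_force: 40.0
```

Emit:
carry_out(
  commands=[
    [0.9,[0,0,1],[0,0,0]],
    [0.9,[0,0,0],[0,0,0]],
  ],
)

```text
time_s: 13.78
ee_pos: [0.5381, -0.239, 0.1357]
eef_rot: [3.141, 0.0, 1.571]
force: [-0.2, 0.1, -0.7]
grip_width: 0.0238
grip_force: 40.0
```

Down to the original grasp height; release slowly, then retreat.

Emit:
carry_out(
  commands=[
    [0.7,[0,0,0],[0,0,0]],
    [0.7,[0,0,0],[0,0,0]],
    [0.6,[0,0,0],[0,0,0]],
    [0.4,[0,0,0],[0,0,0]],
    [0.2,[0,0,0],[0,0,0]],
    [0,[0,0,0],[0,0,0]],
    [0,[0,0,0],[0,0,0]],
    [0,[0,0,0],[0,0,0]],
    [0,[0,0,0],[0,0,0]],
    [0,[0,0,0],[0,0,0]],
  ],
)

```text
time_s: 15.02
ee_pos: [0.538, -0.239, 0.1355]
eef_rot: [3.142, 0.0, 1.571]
force: [0.1, 0.4, -0.8]
grip_width: 0.0939
grip_force: 0.0
```

Emit:
carry_out(
  commands=[
    [0,[0,0,-10],[0,0,0]],
    [0,[0,0,-25],[0,0,0]],
    [0,[0,0,-35],[0,0,0]],
    [0,[0,0,-35],[0,0,0]],
    [0,[0,0,-35],[0,0,0]],
    [0,[0,0,0],[0,0,0]],
    [0,[0,0,0],[0,0,0]],
    [0,[0,0,0],[0,0,0]],
  ],
)

```text
time_s: 16.02
ee_pos: [0.5377, -0.2389, 0.2744]
eef_rot: [-3.14, -0.001, 1.571]
force: [0.6, -0.2, 0.5]
grip_width: 0.0937
grip_force: 0.0
```

```bash
python3 - <<'E'
from station import ctrl
import cv2,numpy as np
o=ctrl.get_obs();print(o['ee_pos'],o['force'],o['time_s'],o['grip_width'])
ims=[]
for c,u,v in(('scene',170,80),('side',210,150)):
    d=ctrl.camera(c)
    for r in ctrl.place_of('release_rod',c):print(np.round(r['at'],4),round(r['score'],2))
    ims.append(cv2.resize(d['img'][v:v+200,u:u+200],None,fx=2,fy=2))
cv2.imwrite('pics/f1.png',np.hstack(ims))
E
```

```text
[ 0.53772059 -0.23887599  0.27444763] [ 0.61973013 -0.17808011  0.45257805] 16.025 0.0936718916808903
[ 0.6533 -0.2776  0.0878] 0.97
[ 0.6728 -0.1079  0.0891] 0.9
[ 0.4188 -0.2377  0.0886] 0.85
[ 0.6537 -0.2003  0.0879] 0.66
[ 0.536  -0.2377  0.1236] 0.6
[ 0.5381 -0.2374  0.1143] 0.83
[ 0.4177 -0.2301  0.0923] 0.82
[ 0.6734 -0.1126  0.0901] 0.79
[ 0.6556 -0.1958  0.0918] 0.7
[ 0.6506 -0.2745  0.0892] 0.69
```

View pics/f1.png

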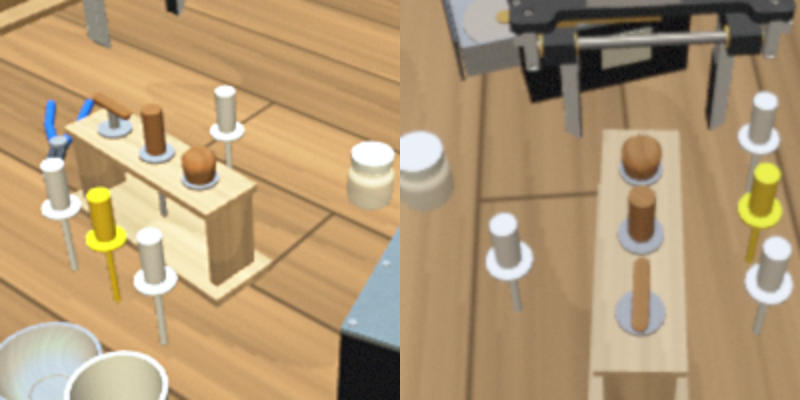

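The rod stands upright and seated in the middle slot (crop px 155,135 and 641,220). The tray is still out and the gripper is clear.

```bash
python3 -c "
from station import ctrl
print(ctrl.hand_in())"
```

```text
the job is handed in; nothing more can be done
None
```

I pushed the release rod through the hole and the tray sprang fully open. The rod is back upright and seated in its own rack slot, the gripper is clear, and I handed the job in at about 16 s; no verdict came back.

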